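Load the glass slide and hold the sprung tailstock back

ROBOT

A 7-joint arm with a two-finger parallel gripper is mounted at the origin on the work surface. World frame = base frame: x ahead of the robot, y to its left, z up, the work surface at z = 0. Lengths are in m, angles in degrees, forces in N, time in s.
With the tool pointing down it reaches from about 0.425 to 0.875 m from the base axis. Payload 4.7 kg.
Tool frame: the origin (TCP) lies midway between the tips of the shut fingers; the grasp point (between the pads) lies 19 mm behind it (env.grip_depth is the distance from the TCP to the grasp point, in m); z points along the fingers, y is the line along which they close (so a half turn about z gives the same grasp; the last joint's range is limited). The gripper opens to 87 mm and grips with 3 to 60 N. Pads are 19 mm wide; open, the fingers measure 117 mm over their backs; the gripper's body (75 mm by 190 mm) begins 51 mm behind the grasp point.
Start: joints at [-65.655, 18.392, -4.016, 83.108, 1.295, 78.541, -3.26], TCP at [0.26, 0.596, 0.223] pointing down, gripper open.
Joint ranges: [-163.93, 163.93], [-17.29, 119.83], [-79.2, 71.16], [3.27, 140.29], [-89.18, 269.18], [5.43, 117.66], [-154.24, 154.24]. Speed limits (degrees/s): [147.25, 147.25, 180, 180, 180, 180, 180].

INTERFACE

Orientations are given as [roll, pitch, yaw] about the fixed x, y, z axes, in that order (R = Rz(yaw) Ry(pitch) Rx(roll)).
In Python, from cell import get_obs, optics, env, nets gives the robot as it stands.
- The arm moves only by the shell command python3 -m creep 'ROWS' [FORCE]. ROWS is JSON, a list of rows, each an object of numbers: "wx", "wy", "wz": the turn, a rotation vector about the tool's x, y, z in degrees; "tx", "ty", "tz": the shift along the tool's x, y, z in mm; "gripper": the opening, from -1 (shut) to 1 (fully open). A call has 1 to 5 rows; each row is the pose to reach, as a shift and turn from the pose commanded when the call began, along the tool's axes at that moment; what a row does not reach only later rows make up. A row lasts 1/12 s, in which the tool goes at most 41.7 mm and 7.16 degrees, less where a joint would pass 70% of its speed; a pose out of reach is approached as far as the arm can. A call with a gripper value outside its range is refused whole. The fingers move at their own pace and stop on an object; FORCE is the grip in N (left out, the last holds). Time passes only in rows, so rows that repeat a pose let the fingers close. It gives the time, the measured TCP pose, the force, the opening and the grip force at its end, in the units of the state.
- get_obs(): the state, without advancing time (a new reading comes with each control period).
- optics.read_camera(name): name is "scene" or "top"; returns (picture, depth): 420x560x3 uint8, red, green, blue; 420x560 float32, m along the optical axis (not along the pixel's ray), 0 where there is no reading.
- optics.camera_info(name): a dict with "fovy" (degrees; the focal length in pixels is half the picture's height over the tangent of half this angle, whatever the lens; pixels are square), "cx", "cy" (the principal point, pixels), "R" (3x3) and "t" (3): a world point X has camera coordinates R X + t. Camera axes: x right, y down, z forward; pixel columns grow to the right and rows downward; lengths in m; the calibration is good to about 2 mm. A picture is of the moment at which its call begins. camera_info takes no time and is no camera call.
- env.sign_off(): hands the job in; it is judged then, once.
Trained networks look in the newest picture that a camera, given by its name, has taken for a name from the list of things; names that differ only in an ending like _2 or _b are one class to them, and where a whole thing is asked for, a point or a joint stands for the part that bears it (a point fixed in the world has none). Each returns a list of dicts, best first, with "confidence" (0 to 1); they miss things now and then, are a little off and sometimes report something else, mostly with a low value. They report only what shows in the picture. A call takes as long as a camera call. They do not tell look-alikes from the thing itself.
- nets.look_for(query, camera): "point" ([x, y, z] in m, in world coordinates, good to about 4 mm: the middle of the surface that is visible of it).
- nets.place_of(query, camera): "point" ([x, y, z] in m, in world coordinates, good to about 4 mm: a listed point, or the origin of a listed thing).
The state is a dict: "time_s": time; "qpos": joint angles; "joint_velocities": joint speeds; "effort": joint torques, N m; "tool_pos": TCP position; "tool_rot": TCP orientation; "force": force on the tool from outside, world axes, zero at the start; "wrist_torque": the same for the moment, N m; "grip_width": finger opening in m; "grasp_force": force on a finger pad.
Only numpy, scipy, OpenCV 4.12 (cv2) and the standard library are available. Lean on these libraries where they do the work, as an engineer would, in place of code of your own. Each camera call takes 0.05 s, during which the arm holds its last target. There are 200 camera calls.

TASK

Take the glass guitar slide off its low rubber stand and lay it lengthwise in the raised narrow V rest of the polishing fixture, centred, setting it down without dropping it, and let go of it. Then pull the fixture's sprung tailstock back by its upright handle until its pointer lines up with the marker fin, and keep hold of it there so that I can fit a felt pad on its nose: finish while still holding it at the mark, with the slide still lying in the rest. Do not push the pedal or the socket driver about.

Things in the scene. Friction and masses are not known exactly. Their poses are not given: they have to be found in the camera images.
- slide: The glass slide: a heavy glass tube, 28 mm outside diameter, 68 mm long, about 70 g. Origin at its middle, on the tube's axis; its x axis runs along the tube, either way round. It starts lying level on the rubber stand.
- stand: Low black rubber stand, fixed to the bench, on which the slide starts: a shallow V 40 mm long and 23 mm wide (narrower than the tube, so fingers pass down beside it) on a foot 60 by 18 mm. Origin at bench height under its centre, x axis along the V, z up. The tube's axis lies 34 mm above the bench while it is on the stand.
- fixture: Polishing fixture, fixed to the bench: aluminium base plate 12 mm thick, x -170 to +130, y -50 to +50 mm about its origin (bench height). x runs level along it from the spring barrel (-x end, up to 64 mm high) to the V rest (at x = 85 mm), z up. The tailstock slides along y = 0. A marker rail 30 mm high runs along y = -24 to -50 mm, beside the tailstock.
- rest (a point): Where the middle of the slide's axis belongs in the V rest: 75 mm above the bench, same axes as the fixture, the V along x. The rest is a steel V 40 mm long, 23 mm wide (narrower than the tube) on a post 18 mm wide; the tube overhangs 14 mm at each end. Nothing else stands beside it above the 12 mm base plate.
- tailstock: Sprung tailstock: steel block 36 by 40 mm, 52 mm high, with a round upright black handle 20 mm in diameter, 52 to 114 mm above the bench, and a nose rod towards the rest. Origin at bench height under the handle, axes as the fixture. Slides only along x: pull it to -x, away from the rest, up to 65 mm. A spring returns it when let go: 3.6 N at home, 1.8 N more per 10 mm.
- grip (a point): The middle of the upper part of the tailstock's handle, on its axis, 92 mm above the bench (22 mm below the handle's top). Moves with the tailstock.
- pointer (a point): Tip of the tailstock's pointer, a short aluminium finger 5 mm wide on the block's -y side, 40 mm above the bench, level with the handle's axis along x. Moves with the tailstock.
- mark: The marker: a small aluminium clip with an upright fin 5 mm thick (along x) and 18 mm wide, its top 60 mm above the bench, fixed on the marker rail 28 to 52 mm from the pointer's home towards -x. Origin in the fin's mid-plane, at bench height, 1 mm short of the fin's inner edge; axes as the fixture. The pointer is at the mark when its x in this frame is 0.
- pedal: Bystander: cream overdrive pedal, 115 by 68 mm, 53 mm high, about 0.4 kg, loose on the bench. Origin under its centre.
- driver: Bystander: socket driver lying loose on the bench, black handle 100 by 28 by 28 mm and a steel shaft with a socket, 230 mm long in all. Origin where the handle meets the shaft, at bench height; x axis from handle to socket.
Mind the look-alikes: they are no part of the job. There is more than one size of the slide; the one meant has the size given above.

How it is judged (in metres and radians):
On the way, in this order (a step that is already met when the one before it is completed fails the run):
1. the slide lies centred in the V rest, let go and still (x of slide in the frame of rest between -0.01 and 0.01 m and y of slide in the frame of rest between -0.004 and 0.004 m and z of slide in the frame of rest between -0.004 and 0.004 m and angle between the x axis of slide and the x axis of rest, either way round below 0.12 rad and contact force between the fingers and slide below 0.1 N and linear speed of slide below 0.02 m/s), for 0.3 s.
2. the tailstock's pointer is at the mark, held by the gripper (x of pointer in the frame of mark between -0.005 and 0.005 m and contact force between the fingers and tailstock above 2 N), for 0.5 s.
At the end, for the whole second after the job is handed in: The gripper is still holding the tailstock, steady, with its pointer within 5 mm of the middle of the marker fin; the slide lies at rest and untouched in the V rest, its middle within 10 mm of the rest's middle lengthwise and within 4 mm across and in height (all of step 1 and all of step 2 and linear speed of tailstock below 0.02 m/s and contact force between the arm and slide below 0.1 N); the arm keeps its last pose, push and grip.
It fails at once if the glass slide is dropped (falls freely faster than 0.45 m/s, about 10 mm) (contact force between the fingers and slide below 0.05 N and linear speed of slide above 0.45 m/s).
It fails at once if the pedal is pushed more than 20 mm (distance of pedal from where it was at the start of the episode above 0.02 m).
It fails at once if the socket driver is pushed more than 20 mm (distance of driver from where it was at the start of the episode above 0.02 m).
It also fails if it takes over 54 s, if anything falls off the work surface, if the arm or the gripper's body presses on something with over 40 N, if the wrist force passes 120 N, or if a joint passes its speed limit or range.

## Working session

There is one attempt and no reset: what is moved stays moved. The work goes in short steps, Python scripts to look and compute and a shell command to move; the robot and the scene stay as the last step left them, time stands still between calls to the robot, and variables do not carry over. Pictures are saved under pics/ and viewed, at most 10 in all, crops included, and the job is handed in when it is done.

```bash
ls; mkdir -p pics; python3 - <<'E'
from cell import get_obs, optics, env, nets
import cv2,numpy as np
s=get_obs(); print(s['time_s'],s['tool_pos'],s['tool_rot'],s['grip_width'],env.grip_depth)
for c in ("scene","top"):
    p,d=optics.read_camera(c); cv2.imwrite(f"pics/{c}0.png",p[:,:,::-1]); np.savez(f"pics/{c}0.npz",p=p,d=d)
    i=optics.camera_info(c); print(c,i)
    for q in ("slide","stand","fixture","rest","tailstock","grip","pointer","mark","pedal","driver"):
        try: print(q,[(np.round(r['point'],4).tolist(),round(r['confidence'],2)) for r in nets.place_of(q,c)][:4])
        except Exception as e: print(q,e)
print(get_obs()['time_s'])
E
```

```text
pics
0.0 [0.25940725 0.59539889 0.22146988] [-1.79892114e+02  7.43698319e-03  1.56465111e+02] 0.0870795623923242 0.0187
scene {'fovy': 44.018582101748386, 'cx': 280.614524859416, 'cy': 211.41480826417842, 'R': array([[ 0.62284292,  0.7823109 ,  0.00750717],
       [ 0.51496673, -0.40273324, -0.75671342],
       [-0.58896177,  0.47517954, -0.65370363]]), 't': array([-0.32782915, -0.24006012,  1.81365085])}
slide [([0.4912, -0.2213, 0.0209], 0.82), ([0.5649, -0.3262, 0.0345], 0.61), ([0.6262, -0.4187, 0.0174], 0.57)]
stand [([0.5643, -0.3281, 0.0358], 0.57), ([0.5656, -0.3217, 0.0015], 0.48)]
fixture [([0.5886, 0.1053, 0.0031], 0.97)]
rest [([0.6248, 0.1841, 0.0789], 0.56)]
tailstock [([0.5778, 0.0711, -0.0011], 0.84)]
grip [([0.5808, 0.0715, 0.0905], 0.79), ([0.59, 0.1065, 0.0026], 0.59)]
pointer [([0.6126, 0.0578, 0.0358], 0.72)]
mark [([0.5997, 0.0129, -0.0006], 0.57)]
pedal [([0.3532, 0.3167, 0.0], 0.7), ([0.791, -0.1893, 0.0008], 0.62), ([0.5909, 0.1029, 0.0014], 0.41)]
driver [([0.3537, 0.3127, 0.002], 0.87)]
top {'fovy': 54.04908861977936, 'cx': 281.510729908225, 'cy': 216.8596473699818, 'R': array([[ 0.01712725, -0.9998419 , -0.00477831],
       [-0.9977513 , -0.01678132, -0.06489021],
       [ 0.06479977,  0.00587895, -0.99788097]]), 't': array([-0.03574513,  0.56813959,  1.19945494])}
slide [([0.6266, -0.4181, 0.0152], 0.89), ([0.4973, -0.2264, 0.0244], 0.87), ([0.5623, -0.3247, 0.0348], 0.63)]
stand []
fixture [([0.5935, 0.1028, 0.0016], 0.98)]
rest [([0.6194, 0.1819, 0.0748], 0.85)]
tailstock [([0.5819, 0.0735, 0.0003], 0.79)]
grip [([0.5805, 0.0695, 0.0928], 0.94), ([0.623, 0.1828, 0.0697], 0.27)]
pointer [([0.6152, 0.0553, 0.041], 0.62)]
mark [([0.593, 0.0115, -0.0014], 0.46), ([0.6188, 0.1824, 0.0727], 0.46)]
pedal [([0.7908, -0.1811, 0.0019], 0.66)]
driver [([0.3577, 0.3077, 0.0003], 0.91)]
1.1
```

```bash
python3 - <<'E'
import cv2
for c in("scene","top"):
    p=cv2.imread(f"pics/{c}0.png"); cv2.imwrite(f"pics/{c}0b.png",cv2.resize(p,(784,588),interpolation=cv2.INTER_CUBIC))
E
```

```text
(no output)
```

View pics/scene0b.png

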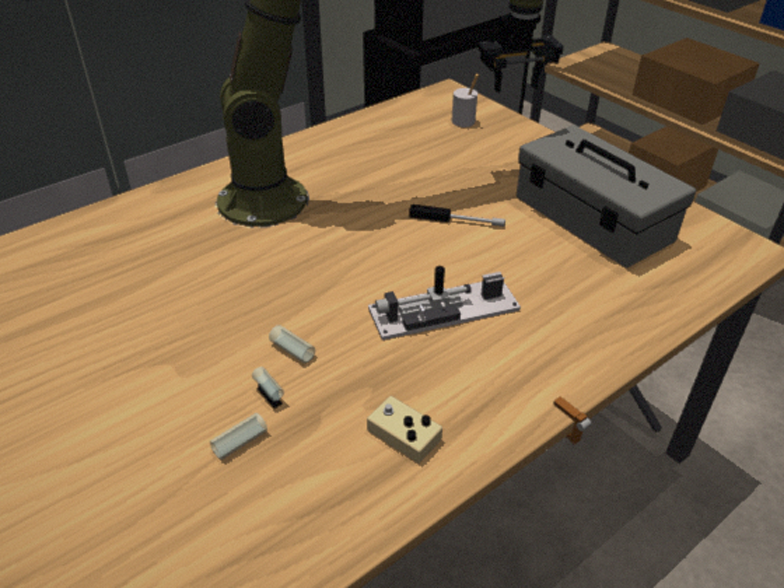

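View pics/top0b.png

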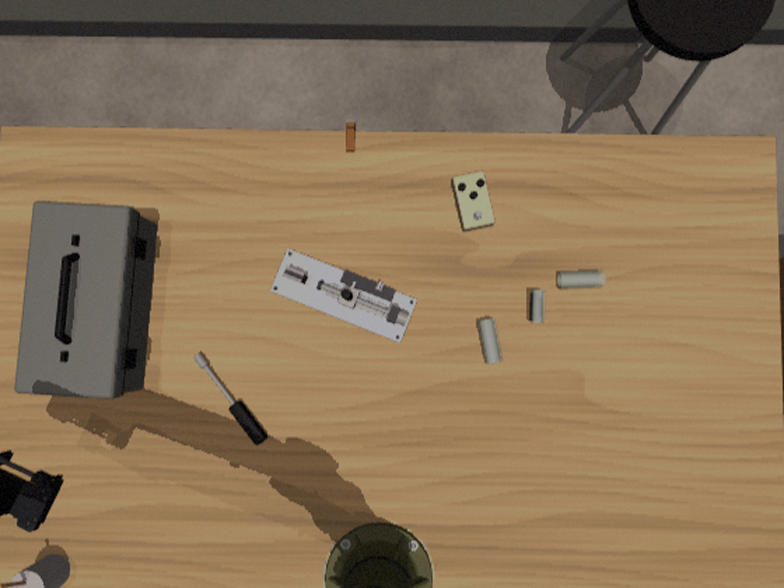

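The top view shows the short tube on the stand at about (537,305) between two longer look-alikes. The fixture is at (345,295), with its rest end at the upper left and the rail on the far (+x) side. Next I measure the axes.

```bash
cat > h.py <<'E'
import numpy as np,cv2
from cell import optics
def backproj(c,uv,z):
    i=optics.camera_info(c); f=210/np.tan(np.radians(i['fovy']/2)); R=np.array(i['R']);t=np.array(i['t'])
    uv=np.atleast_2d(uv).astype(float)
    d=np.c_[(uv[:,0]-i['cx'])/f,(uv[:,1]-i['cy'])/f,np.ones(len(uv))]@R; o=-R.T@t
    return o+d*((z-o[2])/d[:,2])[:,None]
def cloud(c,d):
    i=optics.camera_info(c); f=210/np.tan(np.radians(i['fovy']/2)); R=np.array(i['R']);t=np.array(i['t'])
    v,u=np.mgrid[:420,:560]; P=np.stack([(u-i['cx'])/f*d,(v-i['cy'])/f*d,d],-1)-t
    return P@R
def proj(c,X):
    i=optics.camera_info(c); f=210/np.tan(np.radians(i['fovy']/2)); q=np.atleast_2d(X)@np.array(i['R']).T+i['t']
    return np.c_[q[:,0]/q[:,2]*f+i['cx'],q[:,1]/q[:,2]*f+i['cy']]
E
python3 - <<'E'
from h import *
for c in("top","scene"):
    a=np.load(f"pics/{c}0.npz"); X=cloud(c,a['d']); Z=X[...,2]
    for n,ctr,r,zl,zh in(("slide",(.563,-.325),.055,.018,.06),("plate",(.591,.104),.2,.006,.13),("handle",(.581,.071),.04,.07,.125),("resttop",(.621,.183),.04,.045,.1)):
        m=(np.hypot(X[...,0]-ctr[0],X[...,1]-ctr[1])<r)&(Z>zl)&(Z<zh)&(a['d']>0)
        if m.sum()<8: print(c,n,m.sum());continue
        P=X[m]; rc=cv2.minAreaRect(P[:,:2].astype(np.float32)*1000)
        w,vv=np.linalg.eigh(np.cov(P[:,:2].T)); th=np.degrees(np.arctan2(vv[1,1],vv[0,1]))
        print(c,n,m.sum(),np.round(rc[0],1),np.round(rc[1],1),round(rc[2],1),"pca",round(th,1),"mean",P.mean(0).round(4),"zmax",np.percentile(P[:,2],95).round(4))
p=cv2.imread("pics/top0.png")
A=cv2.resize(p[165:255,185:310],None,fx=6,fy=6,interpolation=cv2.INTER_CUBIC)
B=cv2.resize(p[190:270,335:440],None,fx=4,fy=4,interpolation=cv2.INTER_CUBIC)
cv2.imwrite("pics/A.png",A);cv2.imwrite("pics/B.png",B)
E
```

```text
top slide 226 [ 569.9 -322.5] [25.9 66.6] 89.2 pca 178.9 mean [ 0.5683 -0.3213  0.0443] zmax 0.05
top plate 3370 [613.6  87.9] [331.7 333.1] 70.0 pca 69.3 mean [0.5864 0.0815 0.023 ] zmax 0.0614
top handle 53 [582.   69.1] [19.3 17.7] 47.1 pca -141.0 mean [0.5812 0.0678 0.108 ] zmax 0.1163
top resttop 117 [624.7 181.3] [41.  22.4] 69.2 pca 68.9 mean [0.6244 0.1806 0.0609] zmax 0.0656
scene slide 300 [ 569.9 -322.6] [72.9 28.1] 0.6 pca -177.1 mean [ 0.5738 -0.3245  0.0396] zmax 0.0484
scene plate 2758 [593.4  78.1] [311.9 335.6] 44.4 pca 70.0 mean [0.5981 0.0705 0.0296] zmax 0.0649
scene handle 112 [583.4  71.4] [20.9 22. ] 66.4 pca 51.0 mean [0.5849 0.068  0.0963] zmax 0.1149
scene resttop 136 [624.7 182.7] [42.7 28.6] 72.7 pca 67.6 mean [0.6258 0.1809 0.0577] zmax 0.0646
```

View pics/A.png

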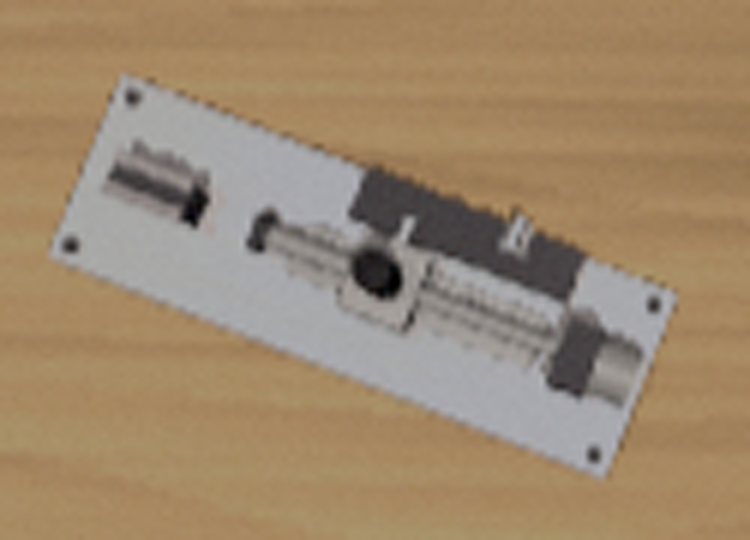

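View pics/B.png

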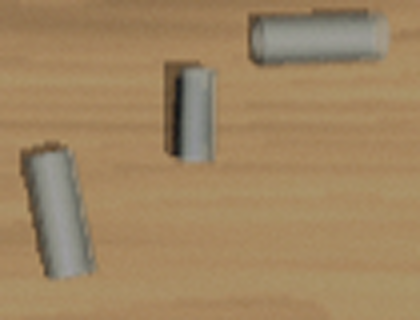

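```bash
python3 - <<'E'
from h import *
c=lambda L:(np.array(L)+.5)/6-.5+[185,165]
P=backproj("top",c([(123,75),(53,257),(607,477),(677,295)]),.012)[:,:2]
m=P.mean(0);ex=(P[0]+P[1]-P[2]-P[3])/2;L=np.linalg.norm(ex);ex/=L;ey=np.array([-ex[1],ex[0]])
o=m+.02*ex; print("L,W",L,np.linalg.norm((P[0]+P[3]-P[1]-P[2])/2),"yaw",np.degrees(np.arctan2(ex[1],ex[0])),"origin",o,"rest",o+.085*ex)
fx=lambda q:((np.array(q)-o)@ex*1e3,(np.array(q)-o)@ey*1e3)
for n,uv,z in(("handle",(377,272),.114),("pointer",(408,225),.044),("fin",(518,232),.06),("V",(158,176),.06)): 
    q=backproj("top",c([uv]),z)[0,:2]; print(n,q.round(4),np.round(fx(q),1))
a=np.load("pics/top0.npz"); X=cloud("top",a['d']).reshape(-1,3)
F=np.c_[(X[:,:2]-o)@ex,(X[:,:2]-o)@ey,X[:,2]]*1e3
k=(F[:,0]>-110)&(F[:,0]<0)&(F[:,1]<-22)&(F[:,1]>-52)&(F[:,2]>34)&(F[:,2]<75)
for r in F[k].round(1): print(r)
a=np.load("pics/scene0.npz"); X=cloud("scene",a['d']).reshape(-1,3)
F=np.c_[(X[:,:2]-o)@ex,(X[:,:2]-o)@ey,X[:,2]]*1e3
k=(F[:,0]>-110)&(F[:,0]<0)&(F[:,1]<-20)&(F[:,1]>-52)&(F[:,2]>35)&(F[:,2]<75)
print('scene')
for r in F[k].round(1): print(r)
E
```

```text
L,W 0.29668027334385455 0.09684552717895038 yaw 69.29547659373783 origin [0.59335338 0.10086954] rest [0.62340502 0.18037991]
handle [0.5799 0.0667] [-36.7   0.5]
pointer [0.6086 0.0585] [-34.3 -29.2]
fin [0.6045 0.0047] [-86.1 -44.4]
V [0.6285 0.1773] [83.9 -5.9]
[-27.8 -46.9  34.9]
[-26.1 -43.1  34.7]
[-26.9 -33.7  36.3]
[-31.  -31.9  38.8]
[-34.2 -32.6  44. ]
[-46.8 -38.7  34.5]
[-84.  -50.4  61.5]
[-86.5 -51.7  58.9]
[-32.3 -29.   41.2]
[-34.9 -30.1  40.3]
[-64.2 -42.4  34.5]
[-82.3 -46.8  60.6]
[-84.9 -47.9  59.2]
[-87.2 -49.5  53.2]
[-33.6 -26.2  43.2]
[-35.7 -27.6  37.7]
[-79. -45.  36.]
[-83.5 -43.9  62.9]
[-85.9 -45.3  58.6]
[-32.5 -22.1  47.5]
[-34.6 -23.6  41.8]
[-84.4 -41.5  59.2]
[-86.9 -42.7  57.6]
[-59.5 -30.9  36.5]
[-78.4 -38.5  35.2]
[-82.6 -38.   57. ]
[-85.2 -39.1  56.1]
[-86.9 -41.4  40.2]
[-89.3 -42.8  35.9]
[-105.6  -49.3   34.7]
[-57.8 -27.2  35. ]
[-83.6 -35.4  54.8]
[-86.5 -36.1  59.7]
[-87.8 -38.8  37.5]
[-90.4 -40.1  35.5]
[-95.8 -42.2  35.5]
[-105.1  -42.8   35.1]
[-96.3 -33.1  34.4]
scene
[-26.8 -20.8  54.7]
[-24.9 -23.3  56.3]
[-17.5 -20.3  51.9]
[-38.8
[... 213 characters left out ...]

[-33.9 -25.6  42. ]
[-31.2 -26.3  41.9]
[-83.3 -37.1  61. ]
[-35.5 -29.7  42.1]
[-33.7 -32.6  44.1]
[-29.4 -29.7  40.5]
[-84.4 -40.4  60.4]
[-81.  -39.3  58.6]
[-34.  -33.8  41.5]
[-31.7 -35.6  42.4]
[-85.  -42.4  58.6]
[-81.8 -41.7  57.2]
[-85.9 -44.9  57.3]
[-83.5 -46.4  58. ]
[-81.8 -49.4  60.1]
[-85.6 -36.8  46.6]
[-85.1 -43.3  52. ]
[-84.7 -49.7  57.5]
[-84.4 -33.9  40.1]
[-85.9 -45.5  50.5]
[-84.8 -50.3  54.4]
[-82.1 -50.8  54. ]
[-83.9 -33.   35.4]
[-85.5 -45.   46.2]
[-84.7 -50.4  50.7]
[-81.4 -49.5  49. ]
[-85.8 -38.3  36.7]
[-84.9 -43.8  41.3]
[-84.3 -49.8  46.4]
[-86.8 -41.1  35.7]
[-84.9 -51.6  44.4]
[-81.6 -50.8  42.8]
[-88.4 -45.8  36.5]
[-84.2 -50.1  39.2]
[-81.7 -51.4  39.6]
```

```bash
cat >> h.py <<'E'
def go(*W,start=None):
    from cell import get_obs
    if start is None:
        s=get_obs(); start=[*s['tool_pos'],s['tool_rot'][2]]; print("t",round(s['time_s'],2),np.round(start,4),"rot",np.round(s['tool_rot'],2),"w",round(s['grip_width'],4),"gf",round(s['grasp_force'],1))
    for w in W:
        a=np.radians(start[3]); d=(np.array(w[:3])-start[:3])*1e3
        print("tx %.1f ty %.1f tz %.1f wz %.1f"%(d[0]*np.cos(a)+d[1]*np.sin(a),d[0]*np.sin(a)-d[1]*np.cos(a),-d[2],start[3]-w[3])); start=w
E
python3 - <<'E'
from h import *
go((.42,.46,.24,122),(.52,.28,.24,88),(.58,.09,.24,54),(.585,-.11,.24,20),(.57,-.29,.2,0),(.5695,-.3225,.1,0))
E
```

```text
t 1.1 [  0.2596   0.5959   0.2226 156.4651] rot [179.99   0.   156.47] w 0.0871 gf 0.0
tx -201.3 ty -60.6 tz -17.4 wz 34.5
tx -205.6 ty -10.6 tz -0.0 wz 34.0
tx -187.8 ty 66.6 tz -0.0 wz 34.0
tx -158.9 ty 121.6 tz -0.0 wz 34.0
tx -75.7 ty 164.0 tz 40.0 wz 20.0
tx -0.5 ty 32.5 tz 100.0 wz 0.0
```

```bash

python3 -m creep '[{"tx":-40,"ty":-12,"tz":-17,"wz":7},{"tx":-80,"ty":-24,"tz":-17,"wz":14},{"tx":-120,"ty":-36,"tz":-17,"wz":21},{"tx":-160,"ty":-48,"tz":-17,"wz":28},{"tx":-201,"ty":-60,"tz":-17,"wz":34.5}]'
python3 -m creep '[{"tx":-41,"ty":-2,"wz":7},{"tx":-82,"ty":-4,"wz":14},{"tx":-123,"ty":-6,"wz":21},{"tx":-164,"ty":-8,"wz":28},{"tx":-205,"ty":-10,"wz":34}]'
python3 -m creep '[{"tx":-37,"ty":13,"wz":7},{"tx":-75,"ty":26,"wz":14},{"tx":-113,"ty":40,"wz":21},{"tx":-150,"ty":53,"wz":28},{"tx":-188,"ty":66,"wz":34}]'
python3 -m creep '[{"tx":-32,"ty":24,"wz":7},{"tx":-64,"ty":48,"wz":14},{"tx":-96,"ty":73,"wz":21},{"tx":-128,"ty":98,"wz":28},{"tx":-159,"ty":122,"wz":34}]'
python3 - <<'E'
from h import *
go((.57,-.29,.2,0),(.5695,-.3225,.1,0))
E
```

```text
t 1.1 [  0.2596   0.5959   0.2226 156.4651] rot [179.99   0.   156.47] w 0.0871 gf 0.0
tx -638.4 ty -688.3 tz 22.6 wz 156.5
tx -0.5 ty 32.5 tz 100.0 wz 0.0validation failed for argument at $[0]...
validation failed for argument at $[0]...
validation failed for argument at $[0]...
validation failed for argument at $[0]...
```

```bash

python3 -m creep '[{"wx":0,"wy":0,"wz":7,"tx":-40,"ty":-12,"tz":-17,"gripper":1},{"wx":0,"wy":0,"wz":14,"tx":-80,"ty":-24,"tz":-17,"gripper":1},{"wx":0,"wy":0,"wz":21,"tx":-120,"ty":-36,"tz":-17,"gripper":1},{"wx":0,"wy":0,"wz":28,"tx":-160,"ty":-48,"tz":-17,"gripper":1},{"wx":0,"wy":0,"wz":34.5,"tx":-201,"ty":-60,"tz":-17,"gripper":1}]'
python3 - <<'E'
from h import *
go((.52,.28,.24,88),(.58,.09,.24,54),(.585,-.11,.24,20),(.57,-.29,.2,0),(.5695,-.3225,.1,0))
E
```

```text
time_s: 1.52
tool_pos: [0.4177, 0.4622, 0.24]
tool_rot: [180.0, -0.0, 121.6]
force: [0.6, 0.5, -0.8]
grip_width: 0.087
grasp_force: 0.0
t 1.52 [  0.4177   0.4622   0.24   121.6413] rot [ 1.7995e+02 -2.0000e-02  1.2164e+02] w 0.087 gf 0.0
tx -208.8 ty -8.5 tz 0.0 wz 33.6
tx -187.8 ty 66.6 tz -0.0 wz 34.0
tx -158.9 ty 121.6 tz -0.0 wz 34.0
tx -75.7 ty 164.0 tz 40.0 wz 20.0
tx -0.5 ty 32.5 tz 100.0 wz 0.0
```

```bash

python3 -m creep '[{"wx":0,"wy":0,"wz":7,"tx":-41,"ty":-2,"tz":0,"gripper":1},{"wx":0,"wy":0,"wz":14,"tx":-82,"ty":-4,"tz":0,"gripper":1},{"wx":0,"wy":0,"wz":21,"tx":-123,"ty":-6,"tz":0,"gripper":1},{"wx":0,"wy":0,"wz":28,"tx":-164,"ty":-8,"tz":0,"gripper":1},{"wx":0,"wy":0,"wz":34,"tx":-205,"ty":-10,"tz":0,"gripper":1}]' | head -3
python3 -m creep '[{"wx":0,"wy":0,"wz":7,"tx":-37,"ty":13,"tz":0,"gripper":1},{"wx":0,"wy":0,"wz":14,"tx":-75,"ty":26,"tz":0,"gripper":1},{"wx":0,"wy":0,"wz":21,"tx":-113,"ty":40,"tz":0,"gripper":1},{"wx":0,"wy":0,"wz":28,"tx":-150,"ty":53,"tz":0,"gripper":1},{"wx":0,"wy":0,"wz":34,"tx":-188,"ty":66,"tz":0,"gripper":1}]' | head -3
python3 -m creep '[{"wx":0,"wy":0,"wz":7,"tx":-32,"ty":24,"tz":0,"gripper":1},{"wx":0,"wy":0,"wz":14,"tx":-64,"ty":48,"tz":0,"gripper":1},{"wx":0,"wy":0,"wz":21,"tx":-96,"ty":73,"tz":0,"gripper":1},{"wx":0,"wy":0,"wz":28,"tx":-128,"ty":98,"tz":0,"gripper":1},{"wx":0,"wy":0,"wz":34,"tx":-159,"ty":122,"tz":0,"gripper":1}]' | head -3
python3 - <<'E'
from h import *
go((.5695,-.3225,.16,0),(.5695,-.3225,.1,0))
E
```

```text
time_s: 1.93
tool_pos: [0.5172, 0.2825, 0.2399]
tool_rot: [180.0, -0.0, 87.6]
time_s: 2.35
tool_pos: [0.5761, 0.0925, 0.2399]
tool_rot: [180.0, -0.1, 53.6]
time_s: 2.77
tool_pos: [0.5807, -0.1084, 0.24]
tool_rot: [180.0, -0.1, 19.6]
t 2.77 [ 0.5807 -0.1084  0.24   19.613 ] rot [ 1.7999e+02 -6.0000e-02  1.9610e+01] w 0.0869 gf 0.0
tx -82.4 ty 197.9 tz 80.0 wz 19.6
tx 0.0 ty 0.0 tz 60.0 wz 0.0
```

```bash

python3 -m creep '[{"wx":0,"wy":0,"wz":4,"tx":-15,"ty":36,"tz":10,"gripper":1},{"wx":0,"wy":0,"wz":8,"tx":-30,"ty":72,"tz":20,"gripper":0.8},{"wx":0,"wy":0,"wz":12,"tx":-46,"ty":110,"tz":32,"gripper":0.6},{"wx":0,"wy":0,"wz":16,"tx":-62,"ty":148,"tz":44,"gripper":0.5},{"wx":0,"wy":0,"wz":19.6,"tx":-76,"ty":183,"tz":60,"gripper":0.4}]' | head -3
python3 - <<'E'
from h import *
go((.5695,-.3225,.1,0),(.5695,-.3225,.015,0))
E
```

```text
time_s: 3.18
tool_pos: [0.5722, -0.3048, 0.1809]
tool_rot: [180.0, -0.1, 0.2]
t 3.18 [ 0.5722 -0.3048  0.1809  0.1861] rot [ 1.7996e+02 -1.3000e-01  1.9000e-01] w 0.0681 gf 0.0
tx -2.8 ty 17.7 tz 80.9 wz 0.2
tx 0.0 ty 0.0 tz 85.0 wz 0.0
```

```bash

python3 -m creep '[{"wx":0,"wy":0,"wz":0,"tx":-2,"ty":14,"tz":35,"gripper":0.4},{"wx":0,"wy":0,"wz":0,"tx":-2,"ty":16,"tz":70,"gripper":0.4},{"wx":0,"wy":0,"wz":0,"tx":-2,"ty":16,"tz":95,"gripper":0.4},{"wx":0,"wy":0,"wz":0,"tx":-2,"ty":16,"tz":105,"gripper":0.4},{"wx":0,"wy":0,"wz":0,"tx":-2,"ty":16,"tz":105,"gripper":0.4}]' | head -3
python3 - <<'E'
from h import *
go((.5695,-.3225,.015,0))
for c in("top","scene"):
    p,d=optics.read_camera(c)
    u,v=proj(c,[.5695,-.3225,.06])[0].astype(int)
    cv2.imwrite(f"pics/{c}1.png",cv2.resize(p[v-50:v+50,u-65:u+65,::-1],(520,400),interpolation=cv2.INTER_CUBIC))
E
```

```text
time_s: 3.6
tool_pos: [0.5686, -0.3171, 0.0724]
tool_rot: [-179.9, 0.3, 0.4]
t 3.6 [ 0.5686 -0.3171  0.0724  0.3852] rot [-179.87    0.27    0.39] w 0.0613 gf 0.0
tx 0.9 ty 5.4 tz 57.4 wz 0.4
```

View pics/scene1.png

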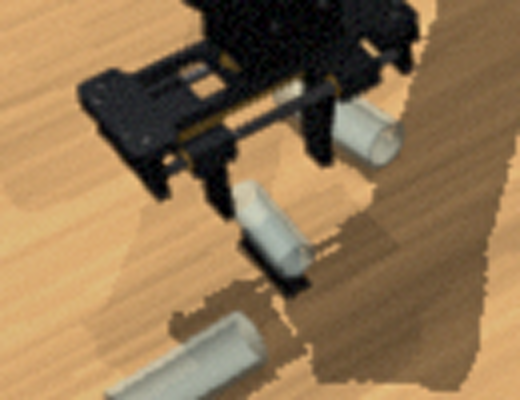

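```bash

python3 -m creep '[{"wx":0,"wy":0,"wz":0,"tx":1,"ty":3,"tz":10,"gripper":0.4},{"wx":0,"wy":0,"wz":0,"tx":1,"ty":3,"tz":30,"gripper":0.4},{"wx":0,"wy":0,"wz":0,"tx":1,"ty":3,"tz":50,"gripper":0.4},{"wx":0,"wy":0,"wz":0,"tx":1,"ty":3,"tz":59,"gripper":0.4},{"wx":0,"wy":0,"wz":0,"tx":1,"ty":3,"tz":59,"gripper":0.4}]'
python3 -m creep '[{"wx":0,"wy":0,"wz":0,"tx":0,"ty":0,"tz":0,"gripper":0.4},{"wx":0,"wy":0,"wz":0,"tx":0,"ty":0,"tz":0,"gripper":0.4}]' |head -2
python3 - <<'E'
from h import *
go((.5695,-.3225,.015,0))
E
```

```text
time_s: 4.12
tool_pos: [0.5705, -0.3207, 0.0149]
tool_rot: [-179.9, 0.1, 0.4]
force: [-0.6, -0.2, -0.4]
grip_width: 0.0608
grasp_force: 0.0
time_s: 4.28
tool_pos: [0.5722, -0.3222, 0.0179]
t 4.28 [ 0.5722 -0.3222  0.0179  0.3709] rot [ 1.7994e+02 -1.3000e-01  3.7000e-01] w 0.0612 gf 0.0
tx -2.7 ty 0.3 tz 2.9 wz 0.4
```

```bash

python3 -m creep '[{"wx":0,"wy":0,"wz":0,"tx":-2,"ty":0,"tz":2,"gripper":0.2},{"wx":0,"wy":0,"wz":0,"tx":-2,"ty":0,"tz":2,"gripper":-0.1},{"wx":0,"wy":0,"wz":0,"tx":-2,"ty":0,"tz":2,"gripper":-0.4},{"wx":0,"wy":0,"wz":0,"tx":-2,"ty":0,"tz":2,"gripper":-0.6},{"wx":0,"wy":0,"wz":0,"tx":-2,"ty":0,"tz":2,"gripper":-0.6}]' 25
python3 -m creep '[{"wx":0,"wy":0,"wz":0,"tx":0,"ty":0,"tz":0,"gripper":-0.8},{"wx":0,"wy":0,"wz":0,"tx":0,"ty":0,"tz":0,"gripper":-0.8},{"wx":0,"wy":0,"wz":0,"tx":0,"ty":0,"tz":0,"gripper":-0.8},{"wx":0,"wy":0,"wz":0,"tx":0,"ty":0,"tz":0,"gripper":-0.8}]'
```

```text
time_s: 4.7
tool_pos: [0.5693, -0.3216, 0.0145]
tool_rot: [180.0, -0.0, 0.4]
force: [-1.1, 0.1, -0.4]
grip_width: 0.0352
grasp_force: 0.0
time_s: 5.03
tool_pos: [0.5692, -0.3225, 0.0146]
tool_rot: [179.9, -0.0, 0.3]
force: [0.5, -2.5, 0.6]
grip_width: 0.0274
grasp_force: 24.9
```

```bash

python3 -m creep '[{"wx":0,"wy":0,"wz":0,"tx":0,"ty":0,"tz":-5,"gripper":-0.8},{"wx":0,"wy":0,"wz":0,"tx":0,"ty":0,"tz":-25,"gripper":-0.8},{"wx":0,"wy":0,"wz":0,"tx":0,"ty":0,"tz":-60,"gripper":-0.8},{"wx":0,"wy":0,"wz":0,"tx":0,"ty":0,"tz":-95,"gripper":-0.8},{"wx":0,"wy":0,"wz":0,"tx":0,"ty":0,"tz":-130,"gripper":-0.8}]'
python3 - <<'E'
from h import *
go((.585,-.19,.2,23),(.6,-.04,.2,46),(.624,.12,.2,69.3),(.624,.1815,.12,69.3))
E
```

```text
time_s: 5.45
tool_pos: [0.5685, -0.3203, 0.1452]
tool_rot: [-179.9, 0.1, 0.4]
force: [1.3, 0.1, -0.7]
grip_width: 0.0274
grasp_force: 24.9
t 5.45 [ 0.5685 -0.3203  0.1452  0.3897] rot [-1.7989e+02  1.0000e-01  3.9000e-01] w 0.0274 gf 24.9
tx 17.3 ty -130.2 tz -54.8 wz -22.6
tx 72.4 ty -132.2 tz -0.0 wz -23.0
tx 131.8 ty -93.9 tz -0.0 wz -23.3
tx 57.5 ty -21.7 tz 80.0 wz 0.0
```

```bash

python3 -m creep '[{"wx":0,"wy":0,"wz":-3,"tx":2,"ty":-15,"tz":-15,"gripper":-0.8},{"wx":0,"wy":0,"wz":-7,"tx":5,"ty":-42,"tz":-30,"gripper":-0.8},{"wx":0,"wy":0,"wz":-12,"tx":9,"ty":-71,"tz":-42,"gripper":-0.8},{"wx":0,"wy":0,"wz":-17,"tx":13,"ty":-100,"tz":-50,"gripper":-0.8},{"wx":0,"wy":0,"wz":-22.6,"tx":17,"ty":-130,"tz":-55,"gripper":-0.8}]' | head -3
python3 -m creep '[{"wx":0,"wy":0,"wz":-4.6,"tx":14,"ty":-26,"tz":0,"gripper":-0.8},{"wx":0,"wy":0,"wz":-9.2,"tx":28,"ty":-53,"tz":0,"gripper":-0.8},{"wx":0,"wy":0,"wz":-13.8,"tx":43,"ty":-79,"tz":0,"gripper":-0.8},{"wx":0,"wy":0,"wz":-18.4,"tx":57,"ty":-106,"tz":0,"gripper":-0.8},{"wx":0,"wy":0,"wz":-23,"tx":72,"ty":-132,"tz":0,"gripper":-0.8}]' | head -3
python3 -m creep '[{"wx":0,"wy":0,"wz":-4.6,"tx":27,"ty":-19,"tz":0,"gripper":-0.8},{"wx":0,"wy":0,"wz":-9.2,"tx":57,"ty":-40,"tz":0,"gripper":-0.8},{"wx":0,"wy":0,"wz":-13.8,"tx":87,"ty":-62,"tz":0,"gripper":-0.8},{"wx":0,"wy":0,"wz":-18.4,"tx":115,"ty":-82,"tz":0,"gripper":-0.8},{"wx":0,"wy":0,"wz":-23.3,"tx":132,"ty":-94,"tz":0,"gripper":-0.8}]'
python3 - <<'E'
from h import *
go((.624,.1815,.14,69.3),(.624,.1815,.12,69.3))
E
```

```text
time_s: 5.87
tool_pos: [0.5854, -0.1897, 0.2006]
tool_rot: [-180.0, -0.1, 23.2]
time_s: 6.28
tool_pos: [0.5993, -0.0394, 0.1993]
tool_rot: [-179.9, -0.0, 46.2]
time_s: 6.7
tool_pos: [0.6231, 0.1249, 0.1989]
tool_rot: [-179.8, -0.1, 69.8]
force: [0.4, 1.1, -1.0]
grip_width: 0.0272
grasp_force: 24.9
t 6.7 [ 0.6231  0.1249  0.1989 69.8264] rot [-1.7984e+02 -1.2000e-01  6.9830e+01] w 0.0272 gf 24.9
tx 53.5 ty -18.7 tz 58.9 wz 0.5
tx 0.0 ty 0.0 tz 20.0 wz 0.0
```

```bash

python3 -m creep '[{"wx":0,"wy":0,"wz":0.3,"tx":18,"ty":-6,"tz":10,"gripper":-0.8},{"wx":0,"wy":0,"wz":0.5,"tx":36,"ty":-12,"tz":35,"gripper":-0.8},{"wx":0,"wy":0,"wz":0.5,"tx":50,"ty":-18,"tz":60,"gripper":-0.8},{"wx":0,"wy":0,"wz":0.5,"tx":55,"ty":-19,"tz":85,"gripper":-0.8},{"wx":0,"wy":0,"wz":0.5,"tx":55,"ty":-19,"tz":95,"gripper":-0.8}]'|head -1
python3 -m creep '[{"wx":0,"wy":0,"wz":0,"tx":0,"ty":0,"tz":0,"gripper":-0.8},{"wx":0,"wy":0,"wz":0,"tx":0,"ty":0,"tz":0,"gripper":-0.8},{"wx":0,"wy":0,"wz":0,"tx":0,"ty":0,"tz":0,"gripper":-0.8}]'
python3 - <<'E'
from h import *
from cell import nets
go((.624,.1815,.0555,69.3))
c="scene"; p,d=optics.read_camera(c)
u,v=proj(c,[.61,.17,.09])[0].astype(int)
cv2.imwrite(f"pics/{c}2.png",cv2.resize(p[v-55:v+55,u-70:u+70,::-1],(700,550),interpolation=cv2.INTER_CUBIC))
print(u,v,[(np.round(r['point'],4),r['confidence']) for r in nets.place_of("slide",c)])
print([(np.round(r['point'],4),r['confidence']) for r in nets.place_of("rest",c)])
E
```

```text
time_s: 7.12
time_s: 7.37
tool_pos: [0.6272, 0.1755, 0.1062]
tool_rot: [179.9, -0.1, 68.7]
force: [-0.3, -0.1, -0.3]
grip_width: 0.0276
grasp_force: 24.9
t 7.37 [ 0.6272  0.1755  0.1062 68.6662] rot [ 1.7987e+02 -8.0000e-02  6.8670e+01] w 0.0276 gf 24.9
tx 4.4 ty -5.2 tz 50.7 wz -0.6
345 189 [(array([ 0.4924, -0.2242,  0.0208]), 0.95), (array([ 0.6256, -0.4214,  0.018 ]), 0.93), (array([0.6261, 0.1685, 0.1275]), 0.43)]
[(array([0.6225, 0.1844, 0.0751]), 0.79)]
```

View pics/scene2.png

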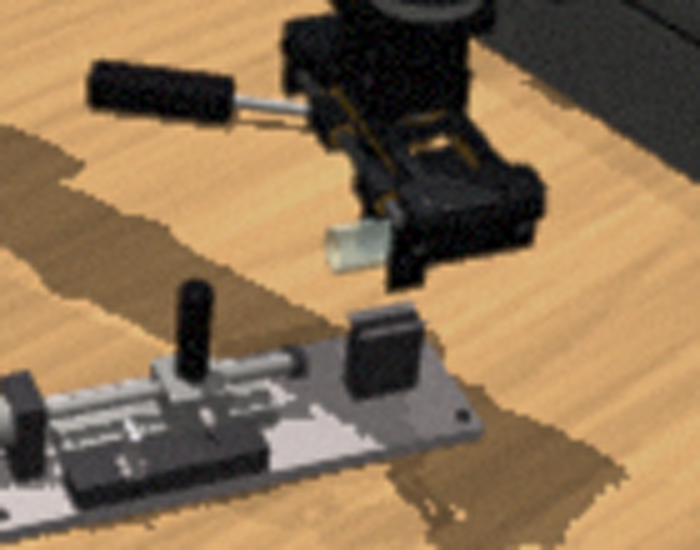

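```bash

python3 -m creep '[{"wx":0,"wy":0,"wz":-0.5,"tx":2,"ty":-2,"tz":4,"gripper":-0.8},{"wx":0,"wy":0,"wz":-0.5,"tx":4,"ty":-4,"tz":8,"gripper":-0.8},{"wx":0,"wy":0,"wz":-0.5,"tx":4,"ty":-4,"tz":12,"gripper":-0.8},{"wx":0,"wy":0,"wz":-0.5,"tx":4,"ty":-4,"tz":12,"gripper":-0.8},{"wx":0,"wy":0,"wz":-0.5,"tx":4,"ty":-4,"tz":12,"gripper":-0.8}]'|head -3
python3 - <<'E'
from h import *
from cell import get_obs
T=[];E=[]
ex=np.array([np.cos(np.radians(69.3)),np.sin(np.radians(69.3))]);ey=np.array([-ex[1],ex[0]])
for k in range(3):
    p,d=optics.read_camera("scene"); T.append(get_obs()['tool_pos']); X=cloud("scene",d).reshape(-1,3); o=np.mean(T,0)
    a=(X[:,:2]-o[:2])@ex*1e3;b=(X[:,:2]-o[:2])@ey*1e3;z=(X[:,2]-o[2]-.019)*1e3
    m=(a<-12)&(a>-55)&(abs(b)<30)&(abs(z)<25)
    E.append(np.c_[a,b,z][m])
print(np.round(T,4))
F=np.vstack(E);print(len(F),"a min/2%",np.percentile(F[:,0],[0,3,10,50]).round(1),"b range",np.percentile(F[:,1],[3,50,97]).round(1),"z",np.percentile(F[:,2],[3,50,97]).round(1))
# rest top now, scene
o=np.array([.624,.1815]); a=(X[:,:2]-o)@ex*1e3;b=(X[:,:2]-o)@ey*1e3;z=X[:,2]*1e3
m=(abs(a)<32)&(abs(b)<25)&(z>52)&(z<72); print("rest",m.sum(),np.percentile(a[m],[3,50,97]).round(1),np.percentile(b[m],[3,50,97]).round(1),z[m].max())
v0,u0=190,345
cv2.imwrite("pics/s3.png",cv2.resize(p[150:240,300:400,::-1],(700,630))[:600])
go((.6238,.182,.0555,69.3))
E
```

```text
time_s: 7.93
tool_pos: [0.6232, 0.1818, 0.0916]
tool_rot: [-180.0, 0.0, 69.3]
[[0.6235 0.1817 0.092 ]
 [0.6237 0.1817 0.0922]
 [0.6238 0.1817 0.0924]]
314 a min/2% [-37.8 -36.5 -34.8 -27.2] b range [-16.1  -6.7  12.5] z [-10.8   5.9  14.9]
rest 103 [-17.3   0.5  20.3] [-11.   -1.   10.6] 68.38781155578467
t 8.08 [ 0.6238  0.1817  0.0924 69.2554] rot [179.98  -0.    69.26] w 0.0274 gf 24.9
tx 0.3 ty -0.2 tz 36.9 wz -0.0
```

View pics/s3.png

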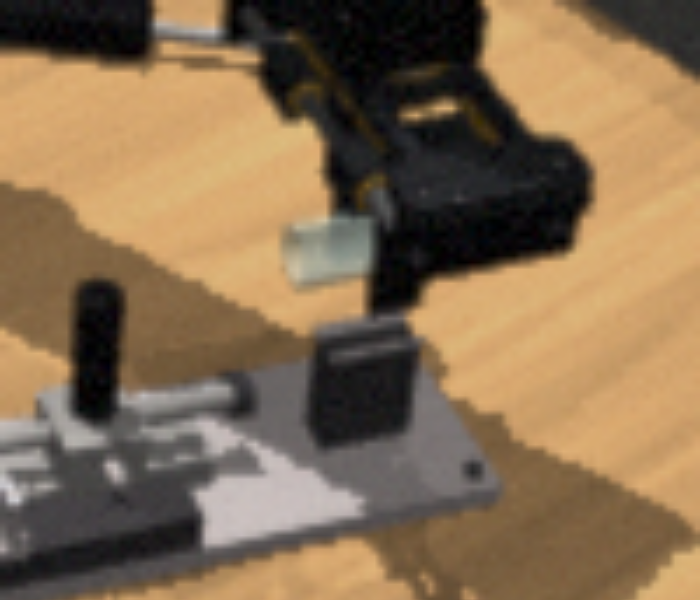

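```bash

python3 -m creep '[{"wx":0,"wy":0,"wz":0,"tx":1,"ty":0,"tz":8,"gripper":-0.8},{"wx":0,"wy":0,"wz":0,"tx":2,"ty":0,"tz":16,"gripper":-0.8},{"wx":0,"wy":0,"wz":0,"tx":2,"ty":0,"tz":23,"gripper":-0.8},{"wx":0,"wy":0,"wz":0,"tx":2,"ty":0,"tz":28,"gripper":-0.8},{"wx":0,"wy":0,"wz":0,"tx":2,"ty":0,"tz":30,"gripper":-0.8}]'
python3 -m creep '[{"wx":0,"wy":0,"wz":0,"tx":0,"ty":0,"tz":1,"gripper":-0.8},{"wx":0,"wy":0,"wz":0,"tx":0,"ty":0,"tz":2,"gripper":-0.8},{"wx":0,"wy":0,"wz":0,"tx":0,"ty":0,"tz":3,"gripper":-0.8},{"wx":0,"wy":0,"wz":0,"tx":0,"ty":0,"tz":4,"gripper":-0.8},{"wx":0,"wy":0,"wz":0,"tx":0,"ty":0,"tz":4,"gripper":-0.8}]'
```

```text
time_s: 8.5
tool_pos: [0.6234, 0.1834, 0.0605]
tool_rot: [-179.9, 0.1, 69.3]
force: [-0.3, -0.6, 0.1]
grip_width: 0.0271
grasp_force: 24.9
time_s: 8.92
tool_pos: [0.6245, 0.1837, 0.0584]
tool_rot: [180.0, -0.0, 69.3]
force: [-0.5, 0.3, -1.2]
grip_width: 0.0275
grasp_force: 24.9
```

```bash

python3 -m creep '[{"wx":0,"wy":0,"wz":0,"tx":0,"ty":0,"tz":0.5,"gripper":-0.8},{"wx":0,"wy":0,"wz":0,"tx":0,"ty":0,"tz":1,"gripper":-0.8},{"wx":0,"wy":0,"wz":0,"tx":0,"ty":0,"tz":1.5,"gripper":-0.8},{"wx":0,"wy":0,"wz":0,"tx":0,"ty":0,"tz":2,"gripper":-0.8},{"wx":0,"wy":0,"wz":0,"tx":0,"ty":0,"tz":2,"gripper":-0.8}]'
python3 -m creep '[{"wx":0,"wy":0,"wz":0,"tx":0,"ty":0,"tz":0.5,"gripper":-0.8},{"wx":0,"wy":0,"wz":0,"tx":0,"ty":0,"tz":1,"gripper":-0.8},{"wx":0,"wy":0,"wz":0,"tx":0,"ty":0,"tz":1,"gripper":-0.8},{"wx":0,"wy":0,"wz":0,"tx":0,"ty":0,"tz":1,"gripper":-0.8}]'
```

```text
time_s: 9.33
tool_pos: [0.6243, 0.1837, 0.0562]
tool_rot: [-180.0, 0.0, 69.3]
force: [0.4, -0.2, -0.8]
grip_width: 0.0273
grasp_force: 24.9
time_s: 9.67
tool_pos: [0.6244, 0.1836, 0.056]
tool_rot: [180.0, -0.0, 69.3]
force: [-2.4, -0.3, 5.7]
grip_width: 0.0268
grasp_force: 25.0
```

```bash

python3 -m creep '[{"wx":0,"wy":0,"wz":0,"tx":0,"ty":-0.5,"tz":0,"gripper":-0.3},{"wx":0,"wy":0,"wz":0,"tx":0,"ty":-0.5,"tz":0,"gripper":-0.2},{"wx":0,"wy":0,"wz":0,"tx":0,"ty":-0.5,"tz":0,"gripper":0},{"wx":0,"wy":0,"wz":0,"tx":0,"ty":-0.5,"tz":0,"gripper":0.2},{"wx":0,"wy":0,"wz":0,"tx":0,"ty":-0.5,"tz":0,"gripper":0.2}]' 5
python3 -m creep '[{"wx":0,"wy":0,"wz":0,"tx":0,"ty":0,"tz":0,"gripper":0.3},{"wx":0,"wy":0,"wz":0,"tx":0,"ty":0,"tz":0,"gripper":0.3},{"wx":0,"wy":0,"wz":0,"tx":0,"ty":0,"tz":0,"gripper":0.3},{"wx":0,"wy":0,"wz":0,"tx":0,"ty":0,"tz":0,"gripper":0.3}]'
python3 -m creep '[{"wx":0,"wy":0,"wz":0,"tx":0,"ty":0,"tz":-10,"gripper":0.3},{"wx":0,"wy":0,"wz":0,"tx":0,"ty":0,"tz":-30,"gripper":0.3},{"wx":0,"wy":0,"wz":0,"tx":0,"ty":0,"tz":-60,"gripper":0.3},{"wx":0,"wy":0,"wz":0,"tx":0,"ty":0,"tz":-95,"gripper":0.3},{"wx":0,"wy":0,"wz":0,"tx":0,"ty":0,"tz":-120,"gripper":0.3}]'
python3 - <<'E'
from h import *
from cell import nets
go((.581,.0695,.2,160))
ex=np.array([np.cos(np.radians(69.3)),np.sin(np.radians(69.3))]);ey=np.array([-ex[1],ex[0]]);o=np.array([.624,.1815])
p,d=optics.read_camera("scene"); X=cloud("scene",d).reshape(-1,3)
a=(X[:,:2]-o)@ex*1e3;b=(X[:,:2]-o)@ey*1e3;z=X[:,2]*1e3
m=(abs(a)<50)&(abs(b)<25)&(z>66)&(z<100); print("slide",m.sum(),np.percentile(a[m],[2,50,98]).round(1),np.percentile(b[m],[3,50,97]).round(1),np.percentile(z[m],[3,50,97]).round(1))
cv2.imwrite("pics/s4.png",cv2.resize(p[130:240,270:400,::-1],(650,550)))
print([(np.round(r['point'],4),r['confidence']) for r in nets.place_of("slide","scene")])
E
```

```text
time_s: 10.08
tool_pos: [0.6239, 0.1839, 0.055]
tool_rot: [180.0, 0.0, 69.3]
force: [0.2, 0.4, -0.4]
grip_width: 0.0468
grasp_force: 0.0
time_s: 10.42
tool_pos: [0.6239, 0.1839, 0.0553]
tool_rot: [180.0, -0.0, 69.3]
force: [0.0, 0.2, -0.1]
grip_width: 0.0557
grasp_force: 0.0
time_s: 10.83
tool_pos: [0.6248, 0.1838, 0.1791]
tool_rot: [179.9, -0.1, 69.2]
force: [1.1, 0.6, 1.1]
grip_width: 0.0567
grasp_force: 0.0
t 10.83 [ 0.6248  0.1838  0.1791 69.2449] rot [ 1.7986e+02 -1.2000e-01  6.9240e+01] w 0.0567 gf 0.0
tx -122.4 ty -0.4 tz -20.9 wz -90.8
slide 230 [-33.2  -1.6  32.5] [-14.8  -8.2  10.3] [68.  83.  90.5]
[(array([ 0.491 , -0.2216,  0.0169]), 0.88), (array([0.6222, 0.1781, 0.0777]), 0.8), (array([ 0.6278, -0.4209,  0.0204]), 0.77)]
```

View pics/s4.png

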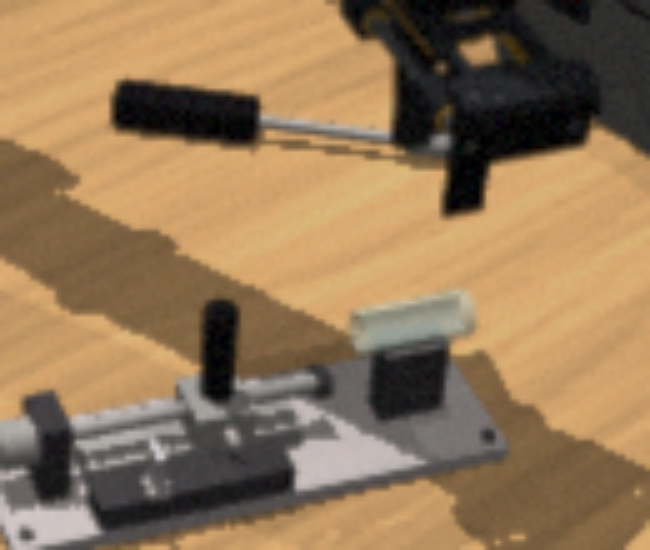

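The slide lies level and centred on the rest, at about (412,320) in the crop. Next I go to the tailstock handle.

```bash

python3 -m creep '[{"wx":0,"wy":0,"wz":-6,"tx":-10,"ty":0,"tz":-10,"gripper":0.3},{"wx":0,"wy":0,"wz":-12,"tx":-35,"ty":0,"tz":-20,"gripper":0.3},{"wx":0,"wy":0,"wz":-18,"tx":-60,"ty":0,"tz":-20,"gripper":0.3},{"wx":0,"wy":0,"wz":-24,"tx":-90,"ty":0,"tz":-20,"gripper":0.3},{"wx":0,"wy":0,"wz":-30,"tx":-122,"ty":0,"tz":-20,"gripper":0.3}]' | head -3
python3 -m creep '[{"wx":0,"wy":0,"wz":-6,"tx":0,"ty":0,"tz":0,"gripper":0.3},{"wx":0,"wy":0,"wz":-12,"tx":0,"ty":0,"tz":0,"gripper":0.3},{"wx":0,"wy":0,"wz":-18,"tx":0,"ty":0,"tz":0,"gripper":0.3},{"wx":0,"wy":0,"wz":-24,"tx":0,"ty":0,"tz":0,"gripper":0.3},{"wx":0,"wy":0,"wz":-30,"tx":0,"ty":0,"tz":0,"gripper":0.3}]' | head -3
python3 -m creep '[{"wx":0,"wy":0,"wz":-6,"tx":0,"ty":0,"tz":0,"gripper":0.3},{"wx":0,"wy":0,"wz":-12,"tx":0,"ty":0,"tz":0,"gripper":0.3},{"wx":0,"wy":0,"wz":-18,"tx":0,"ty":0,"tz":0,"gripper":0.3},{"wx":0,"wy":0,"wz":-24,"tx":0,"ty":0,"tz":0,"gripper":0.3},{"wx":0,"wy":0,"wz":-30,"tx":0,"ty":0,"tz":0,"gripper":0.3}]' | head -3
python3 - <<'E'
from h import *
go((.581,.0695,.073,159.3))
E
```

```text
time_s: 11.35
tool_pos: [0.5801, 0.0694, 0.1953]
tool_rot: [180.0, -0.0, 99.6]
time_s: 11.77
tool_pos: [0.5804, 0.0696, 0.1953]
tool_rot: [-180.0, -0.0, 129.5]
time_s: 12.18
tool_pos: [0.5804, 0.0696, 0.1952]
tool_rot: [-180.0, -0.0, 159.6]
t 12.18 [5.804000e-01 6.960000e-02 1.952000e-01 1.595551e+02] rot [-1.7999e+02 -2.0000e-02  1.5956e+02] w 0.0566 gf 0.0
tx -0.6 ty 0.1 tz 122.2 wz 0.3
```

```bash

python3 -m creep '[{"wx":0,"wy":0,"wz":0,"tx":0,"ty":0,"tz":20,"gripper":0.3},{"wx":0,"wy":0,"wz":0,"tx":0,"ty":0,"tz":50,"gripper":0.3},{"wx":0,"wy":0,"wz":0,"tx":0,"ty":0,"tz":80,"gripper":0.3},{"wx":0,"wy":0,"wz":0,"tx":0,"ty":0,"tz":105,"gripper":0.3},{"wx":0,"wy":0,"wz":0,"tx":0,"ty":0,"tz":122,"gripper":0.3}]' 
python3 -m creep '[{"wx":0,"wy":0,"wz":0,"tx":0,"ty":0,"tz":0,"gripper":0.1},{"wx":0,"wy":0,"wz":0,"tx":0,"ty":0,"tz":0,"gripper":-0.2},{"wx":0,"wy":0,"wz":0,"tx":0,"ty":0,"tz":0,"gripper":-0.5},{"wx":0,"wy":0,"wz":0,"tx":0,"ty":0,"tz":0,"gripper":-0.8},{"wx":0,"wy":0,"wz":0,"tx":0,"ty":0,"tz":0,"gripper":-1}]' 40 
python3 -m creep '[{"wx":0,"wy":0,"wz":0,"tx":0,"ty":0,"tz":0,"gripper":-1},{"wx":0,"wy":0,"wz":0,"tx":0,"ty":0,"tz":0,"gripper":-1},{"wx":0,"wy":0,"wz":0,"tx":0,"ty":0,"tz":0,"gripper":-1},{"wx":0,"wy":0,"wz":0,"tx":0,"ty":0,"tz":0,"gripper":-1}]'
```

```text
time_s: 12.6
tool_pos: [0.5788, 0.0694, 0.0704]
tool_rot: [-179.9, -0.2, 159.3]
force: [-0.6, 0.3, -0.5]
grip_width: 0.0564
grasp_force: 0.0
time_s: 13.02
tool_pos: [0.5819, 0.0699, 0.075]
tool_rot: [179.9, 0.1, 159.3]
force: [0.6, -0.0, 0.8]
grip_width: 0.0314
grasp_force: 0.0
time_s: 13.35
tool_pos: [0.5818, 0.0709, 0.0744]
tool_rot: [179.9, 0.1, 159.3]
force: [1.9, 4.6, 4.1]
grip_width: 0.0192
grasp_force: 40.0
```

```bash

python3 -m creep '[{"wx":0,"wy":0,"wz":0,"tx":0,"ty":-6,"tz":0,"gripper":-1},{"wx":0,"wy":0,"wz":0,"tx":0,"ty":-14,"tz":0,"gripper":-1},{"wx":0,"wy":0,"wz":0,"tx":0,"ty":-24,"tz":0,"gripper":-1},{"wx":0,"wy":0,"wz":0,"tx":0,"ty":-34,"tz":0,"gripper":-1},{"wx":0,"wy":0,"wz":0,"tx":0,"ty":-42,"tz":0,"gripper":-1}]' 
python3 -m creep '[{"wx":0,"wy":0,"wz":0,"tx":0,"ty":-4,"tz":0,"gripper":-1},{"wx":0,"wy":0,"wz":0,"tx":0,"ty":-4,"tz":0,"gripper":-1},{"wx":0,"wy":0,"wz":0,"tx":0,"ty":-4,"tz":0,"gripper":-1}]' 
python3 - <<'E'
from h import *
from cell import nets
ex=np.array([np.cos(np.radians(69.3)),np.sin(np.radians(69.3))]);ey=np.array([-ex[1],ex[0]]);o=np.array([.59335,.10087])
p,d=optics.read_camera("scene"); X=cloud("scene",d).reshape(-1,3)
F=np.c_[(X[:,:2]-o)@ex,(X[:,:2]-o)@ey,X[:,2]]*1e3
k=(F[:,0]>-105)&(F[:,0]<-55)&(F[:,1]<-20)&(F[:,1]>-53)&(F[:,2]>35)&(F[:,2]<75)
print(F[k].round(0).astype(int).tolist())
for q in("pointer","mark","slide","grip"): print(q,[(np.round(np.r_[(np.array(r['point'])[:2]-o)@ex,(np.array(r['point'])[:2]-o)@ey,r['point'][2]]*1e3,1),round(r['confidence'],2)) for r in nets.place_of(q,"scene")])
u,v=proj("scene",[.565,.03,.06])[0].astype(int)
cv2.imwrite("pics/s5.png",cv2.resize(p[v-30:v+30,u-40:u+40,::-1],(800,600),interpolation=cv2.INTER_CUBIC)); print(u,v)
E
```

```text
time_s: 13.77
tool_pos: [0.5678, 0.034, 0.0744]
tool_rot: [179.6, 0.2, 159.4]
force: [5.3, 10.5, 0.2]
grip_width: 0.0191
grasp_force: 40.0
time_s: 14.02
tool_pos: [0.5667, 0.0313, 0.0744]
tool_rot: [179.6, 0.2, 159.4]
force: [5.5, 9.7, 0.1]
grip_width: 0.0194
grasp_force: 40.0
[[-60, -22, 54], [-77, -20, 53], [-68, -21, 51], [-65, -21, 50], [-80, -21, 50], [-71, -20, 47], [-81, -33, 57], [-71, -22, 45], [-59, -20, 40], [-92, -20, 45], [-80, -21, 42], [-84, -39, 59], [-82, -41, 60], [-73, -25, 44], [-89, -21, 41], [-86, -21, 40], [-85, -41, 57], [-85, -50, 65], [-74, -30, 45], [-68, -21, 36], [-89, -22, 38], [-85, -41, 54], [-84, -48, 59], [-82, -50, 60], [-72, -33, 44], [-92, -22, 36], [-86, -38, 47], [-84, -41, 50], [-84, -47, 55], [-83, -52, 59], [-72, -32, 38], [-83, -32, 38], [-86, -46, 51], [-85, -50, 54], [-83, -52, 55], [-86, -37, 40], [-86, -46, 47], [-84, -49, 49], [-82, -52, 51], [-86, -45, 43], [-82, -50, 46], [-85, -45, 39], [-85, -52, 44], [-82, -52, 44], [-85, -53, 42], [-75, -48, 35], [-82, -51, 36]]
pointer [(array([-75.5, -35.2,  36.1]), 0.86)]
mark [(array([-79.4, -37.1,  -2.7]), 0.36)]
slide [(array([-474.8, -216. ,   20.5]), 0.74), (array([-340.1,  -18.4,   16.3]), 0.66), (array([83.3,  0.9, 77.6]), 0.6)]
grip [(array([-75.9,   2. ,  92.7]), 0.61), (array([-83.6, -33.8,  -1.1]), 0.34)]
297 209
```

View pics/s5.png

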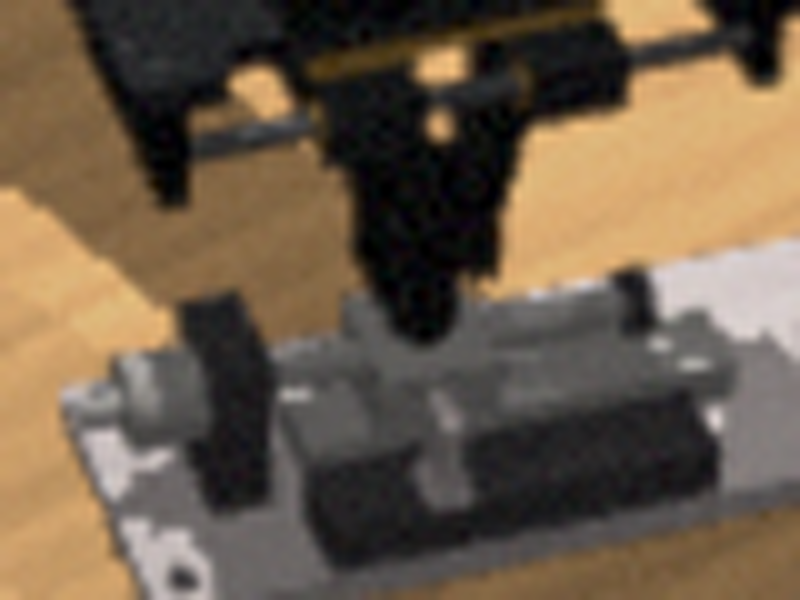

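```bash

python3 -m creep '[{"wx":0,"wy":0,"wz":0,"tx":0,"ty":-3,"tz":0,"gripper":-1},{"wx":0,"wy":0,"wz":0,"tx":0,"ty":-6,"tz":0,"gripper":-1},{"wx":0,"wy":0,"wz":0,"tx":0,"ty":-9,"tz":0,"gripper":-1},{"wx":0,"wy":0,"wz":0,"tx":0,"ty":-10,"tz":0,"gripper":-1},{"wx":0,"wy":0,"wz":0,"tx":0,"ty":-10,"tz":0,"gripper":-1}]' 
python3 -m creep '[{"wx":0,"wy":0,"wz":0,"tx":0,"ty":0,"tz":0,"gripper":-1},{"wx":0,"wy":0,"wz":0,"tx":0,"ty":0,"tz":0,"gripper":-1},{"wx":0,"wy":0,"wz":0,"tx":0,"ty":0,"tz":0,"gripper":-1}]' 
python3 - <<'E'
from h import *
from cell import nets
ex=np.array([np.cos(np.radians(69.3)),np.sin(np.radians(69.3))]);ey=np.array([-ex[1],ex[0]]);o=np.array([.59335,.10087])
for c in("scene","top"):
    A=[];B=[]
    for k in range(4):
        p,d=optics.read_camera(c); X=cloud(c,d).reshape(-1,3)
        F=np.c_[(X[:,:2]-o)@ex,(X[:,:2]-o)@ey,X[:,2]]*1e3
        k=(F[:,0]>-105)&(F[:,0]<-65)&(F[:,1]<-22.5)&(F[:,1]>-55)&(F[:,2]>36)&(F[:,2]<70); F=F[k]
        A.append(F[(F[:,1]>-33.5)&(F[:,2]<46)&(F[:,2]>39)]); B.append(F[(F[:,2]>47)&(F[:,1]<-34)])
    A=np.vstack(A);B=np.vstack(B); print(c,"pointer",len(A),np.median(A,0).round(1) if len(A) else 0,"fin",len(B),np.median(B,0).round(1) if len(B) else 0)
    for q in("pointer","mark","slide","grip"): print(q,[(np.round(np.r_[(np.array(r['point'])[:2]-o)@ex,(np.array(r['point'])[:2]-o)@ey,r['point'][2]]*1e3,1),round(r['confidence'],2)) for r in nets.place_of(q,c)])
    u,v=proj(c,[.575,.02,.06])[0].astype(int)
    cv2.imwrite(f"pics/{c}6.png",cv2.resize(p[v-25:v+25,u-33:u+33,::-1],(660,500),interpolation=cv2.INTER_CUBIC))
a=cv2.imread("pics/scene6.png");b=cv2.imread("pics/top6.png"); cv2.imwrite("pics/m6.png",cv2.resize(np.hstack([a,b]),(800,303)))
E
```

```text
time_s: 14.68
tool_pos: [0.5635, 0.0227, 0.0744]
tool_rot: [179.5, 0.2, 159.4]
force: [6.3, 11.6, 0.2]
grip_width: 0.0191
grasp_force: 40.0
time_s: 14.93
tool_pos: [0.5636, 0.0231, 0.0744]
tool_rot: [179.5, 0.2, 159.5]
force: [5.0, 11.1, 0.3]
grip_width: 0.0189
grasp_force: 40.0
scene pointer 14 [-83.5 -26.4  42.1] fin 66 [-83.9 -47.6  56.2]
pointer [(array([-80.5, -34.9,  35.6]), 0.66)]
mark [(array([-81.6, -35.8,  -2.5]), 0.39)]
slide [(array([81.8, -0.7, 76.9]), 0.57), (array([-340.3,  -19.4,   17.8]), 0.56)]
grip [(array([-82.2,  -0.3,  88.8]), 0.83)]
top pointer 0 0 fin 0 0
pointer []
mark []
slide [(array([86.4,  2.7, 72.4]), 0.79), (array([-339.3,  -25.5,   23.4]), 0.76), (array([-469.6, -215.6,   16. ]), 0.6)]
grip []
```

View pics/m6.png

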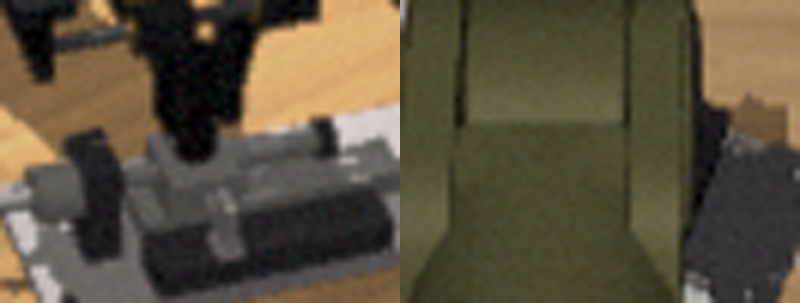

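```bash

python3 -m creep '[{"wx":0,"wy":0,"wz":0,"tx":0,"ty":-0.5,"tz":0,"gripper":-1},{"wx":0,"wy":0,"wz":0,"tx":0,"ty":-0.5,"tz":0,"gripper":-1},{"wx":0,"wy":0,"wz":0,"tx":0,"ty":-0.5,"tz":0,"gripper":-1},{"wx":0,"wy":0,"wz":0,"tx":0,"ty":-0.5,"tz":0,"gripper":-1},{"wx":0,"wy":0,"wz":0,"tx":0,"ty":-0.5,"tz":0,"gripper":-1}]' 
python3 -m creep '[{"wx":0,"wy":0,"wz":0,"tx":0,"ty":0,"tz":0,"gripper":-1},{"wx":0,"wy":0,"wz":0,"tx":0,"ty":0,"tz":0,"gripper":-1},{"wx":0,"wy":0,"wz":0,"tx":0,"ty":0,"tz":0,"gripper":-1},{"wx":0,"wy":0,"wz":0,"tx":0,"ty":0,"tz":0,"gripper":-1}]' 
python3 -c "from cell import env; print(env.sign_off())"
```

```text
time_s: 16.15
tool_pos: [0.5634, 0.0227, 0.0744]
tool_rot: [179.5, 0.2, 159.5]
force: [7.1, 10.8, -0.3]
grip_width: 0.0191
grasp_force: 40.0
time_s: 16.48
tool_pos: [0.5634, 0.0227, 0.0744]
tool_rot: [179.5, 0.2, 159.5]
force: [6.0, 11.2, 0.5]
grip_width: 0.0192
grasp_force: 40.0
the job is handed in; nothing more can be done
None
```

I handed the job in at about 16.5 s, but the sign-off returned no verdict: the slide lies centred in the V rest, and the gripper is still holding the tailstock with its pointer within about 1 mm of the marker fin by camera.

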